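# Refit the filter cassette in the bench extraction box

## Robot

A 6-joint arm with a two-finger parallel gripper is mounted at the origin on the work surface. World frame = base frame: x ahead of the robot, y to its left, z up, the work surface at z = 0. Lengths are in mm, angles in rad, forces in N, time in s.
With the tool pointing down it reaches from about 275 to 825 mm from the base axis. Payload 4.9 kg.
Tool frame: the origin (TCP) lies midway between the tips of the shut fingers; the grasp point (between the pads) lies 19 mm behind it; z points along the fingers, y is the line along which they close (so a half turn about z gives the same grasp; the last joint's range is limited). The gripper opens to 85 mm and grips with 20 to 120 N. Pads are 22 mm wide; open, the fingers measure 114 mm over their backs; the gripper's body (76 mm by 85 mm) begins 54 mm behind the grasp point. The pads swing forward as they close: fully open they stand 13 mm farther back than shut.
Start: joints at [-1.478, 0.326, -0.193, 1.052, 0, 1.437], TCP at [123.684, -535.93, 231.281] pointing down, gripper open.
Joint ranges: [-2.65, 2.65], [-0.97, 1.79], [-1.3, 1.35], [-1.93, 2.1], [-1.47, 1.37], [-3.14, 3.14]. Speed limits (rad/s): [2.57, 2.57, 3.14, 3.14, 3.14, 3.14].

## Interface

Orientations are given as [roll, pitch, yaw] about the fixed x, y, z axes, in that order (R = Rz(yaw) Ry(pitch) Rx(roll)).
In Python, from plant import arm gives the robot as it stands. The module is installed in compiled form; this text tells all that it offers. Calls block until the motion is done:
- arm.reach(position, orientation): joint-space move of the TCP to a pose.
- arm.move_l(position, rate=150, frame=None, force_limit=None): straight line of the TCP; frame=None keeps the orientation; rate is the mean speed in mm/s. With force_limit (N) it stops when the force on the tool has changed by that much, and returns True; else False.
- arm.goto_joints(angles): joint-space move.
- arm.command_gripper(opening): finger opening in mm; the grip force is fixed at half the most; returns when the fingers have stopped.
- arm.hold(seconds).
- arm.inverse_kinematics(position, orientation): joint angles nearest the present ones, or None.
- arm.state(): the state.
- arm.get_image(name): name is "scene" or "side" or "wrist"; returns a dict with "pixels" (384x512x3 uint8, blue, green, red), "intrinsics" (3x3 intrinsics, pixels), "rvec" (rotation vector, rad) and "tvec" (3), from world to camera coordinates, as OpenCV has them. Camera axes: x right, y down, z forward; pixel columns grow to the right and rows downward; lengths in mm; the calibration is good to about 2 mm. A picture is of the moment at which its call begins. There is no depth.
A pose or a line that the arm cannot do raises arm.Unreachable and nothing moves.
- arm.close_job(): hands the job in; it is judged then, once.
The state is a dict: "time_s": time; "q": joint angles; "dq": joint speeds; "effort": joint torques, N m; "eef_pos": TCP position; "eef_rot": TCP orientation; "wrist_force": force on the tool from outside, world axes, zero at the start; "wrist_torque": the same for the moment, N m; "finger_gap": finger opening in mm; "finger_force": force on a finger pad.
Only numpy, scipy, OpenCV 4.12 (cv2) and the standard library are available. Lean on these libraries where they do the work, as an engineer would, in place of code of your own. Each camera call takes 0.05 s, during which the arm holds its last target. There are 200 camera calls.

## Task

Refit the filter in the grey extraction box: tip the standing filter over towards the steel lip so that it lies on the box, push its leading edge under the lip, and let the other edge down into the recess until the filter lies flat on the recess floor. Then slide the side catch fully in over the filter to lock it, and leave the jar, cup and screwdriver where they are.

Things in the scene. Friction and masses are not known exactly. Their poses are not given: they have to be found in the camera images.
- unit: Fixed low grey steel extraction box, 300 mm long (its x, -200 to +100 mm) and 260 mm wide (its y), with a recess in its top. Origin: centre of the recess in plan, at bench height; z up; +x runs from the flat deck to the lip. Recess: x -84 to +84, floor at z = 30 (black slots), 136 mm wide, sides sloping out to 160 mm at the top. A 56 mm duct stub sticks out 50 mm beyond the +x end.
- step (a point): Middle of the recess's deck-side edge (x = -84, z = 44 mm in the box's frame). The flat deck, 44 mm above the bench, reaches 116 mm back from here, over the full width; the recess floor is 14 mm lower. From this edge to the lip is 146 mm, shorter than the filter, which so goes in only with one end under the lip.
- lip (a point): Middle of the free edge of the steel retaining lip, on its underside (x = +62, z = 58 mm in the box's frame): a plate 6 mm thick, 170 mm wide, 28 mm above the recess floor, reaching 22 mm back over the recess from the upright end wall (inner face x = +84, top z = 64).
- filter: Loose filter cassette: aluminium frame, white pleats, a solid slab 160 x 130 x 22 mm, 0.3 to 0.56 kg. Starts standing on its short end on the deck, broad face to the lip, 30 to 55 mm short of the recess; tipped over, its top end lands in the recess short of the lip, its foot end on the deck. Origin: centre of its foot; z along the 160 mm, y the width, x the thickness, towards the lip while standing.
- filter_top (a point): Centre of the filter's top end face (160 mm from the foot, mid-width, mid-thickness): the end that goes under the lip. 41 mm above the bench when seated, the filter's upper face then at 52 mm.
- filter_foot (a point): Centre of the filter's foot end face, the end that is let down last. 41 mm above the bench when seated, about 55 mm while that end still lies on the deck.
- catch (a joint): Sliding steel catch on the box's -y side, in m: 0 = fully out, 0.042 = fully in over the filter (starts at 0 to 0.008). Slides along the box's +y with about 1.5 N friction and stays where left. Its bolt is 24 mm wide (box x), 48 long, 8 thick, underside at z = 54.5; it passes only over a filter that is fully down.
- catch_post (a point): Centre of the top of the catch's upright thumb post: 24 mm along the box's x, 12 mm along its y, z from 62.5 to 94.5 mm above the bench. Moves with the catch; at joint 0 it is at x = -64, y = -132 mm in the box's frame. Push it towards the box's +y on its outer (-y) side.
- guide (a point): Top centre of the fixed dark guide in which the catch slides: 44 mm (box x) by 36 mm (box y), top 64 mm above the bench, at x = -64, y = -112 mm in the box's frame.
- jar: Bystander: white plastic jar with red lid, 70 mm diameter, 95 mm tall, origin under its centre. Not to be disturbed.
- cup: Bystander: open yellow plastic cup, 72 mm across the rim, 85 mm tall, origin under its centre. Not to be disturbed.
- driver: Bystander: screwdriver lying on the bench, 200 mm long along its x, origin on its underside at mid-length. Not to be disturbed.
Things that resemble listed ones, but are neither listed nor needed, are in the scene too. Leave any red look-alike of the filter alone.

How it is judged (in metres and radians):
On the way, in this order (a step that is already met when the one before it is completed fails the run):
1. the filter has been tipped over and lies on the box (its long axis within 20 degrees of level) (angle between filter's own z axis and vertical above 1.22 rad and z of filter_foot in the frame of unit below 0.08 m), for 0.1 s.
2. one end of the filter is under the lip and the other is down in the recess, flat on its floor (x of filter_top in the frame of unit above 0.072 m and z of each of filter_top, filter_foot in the frame of unit below 0.045 m and angle between the z axis of filter and the x axis of unit, either way round below 0.06 rad), for 0.2 s.
At the end, for the whole second after the job is handed in: The filter's top end is under the lip (at least 10 mm), both end centres are less than 45 mm above the bench (41 when flat on the recess floor), its length is within 0.06 rad of the box's, it is at rest, and the catch is at least 35 of 42 mm in (all of step 2 and value of joint catch above 0.035 m and linear speed of filter below 0.02 m/s); the robot touches nothing.
It fails at once if the white jar is moved by more than 30 mm (distance of jar from where it was at the start of the episode above 0.03 m).
It fails at once if the yellow cup is moved by more than 30 mm (distance of cup from where it was at the start of the episode above 0.03 m).
It fails at once if the screwdriver is moved by more than 30 mm (distance of driver from where it was at the start of the episode above 0.03 m).
It also fails if it takes over 48 s, if anything falls off the work surface, if the arm or the gripper's body presses on something with over 40 N, if the wrist force passes 120 N, or if a joint passes its speed limit or range.

## Working session

There is one attempt and no reset: what is moved stays moved. The work goes in short steps, each a Python script; the robot and the scene stay as the last script left them, time stands still between calls to the robot, and variables do not carry over. Pictures are saved under pics/ and viewed, at most 11 in all, crops included, and the job is handed in when it is done.

```bash
mkdir -p pics
python3 - <<'E'
from plant import arm
import cv2, numpy as np
a=[]
for n in ("scene","side"):
    d=arm.get_image(n); cv2.imwrite(f"pics/{n}0.png",d["pixels"])
    np.savez(f"{n}0.npz",**d)
    R=cv2.Rodrigues(np.array(d["rvec"]))[0]; print(n,(-R.T@np.array(d["tvec"]).ravel()).round(),R[2].round(2),np.array(d["intrinsics"])[0,0])
print(arm.state()["time_s"])
E
python3 -c "
import cv2
for n in ('scene','side'): cv2.imwrite(f'pics/{n}0b.png',cv2.resize(cv2.imread(f'pics/{n}0.png'),(800,600),interpolation=cv2.INTER_CUBIC))"
```

```text
scene [ 984. -552.  612.] [-0.52  0.65 -0.55] 366.2367812293925
side [-97. 689. 838.] [ 0.53 -0.58 -0.62] 420.060731014647
0.1
```

View pics/scene0b.png

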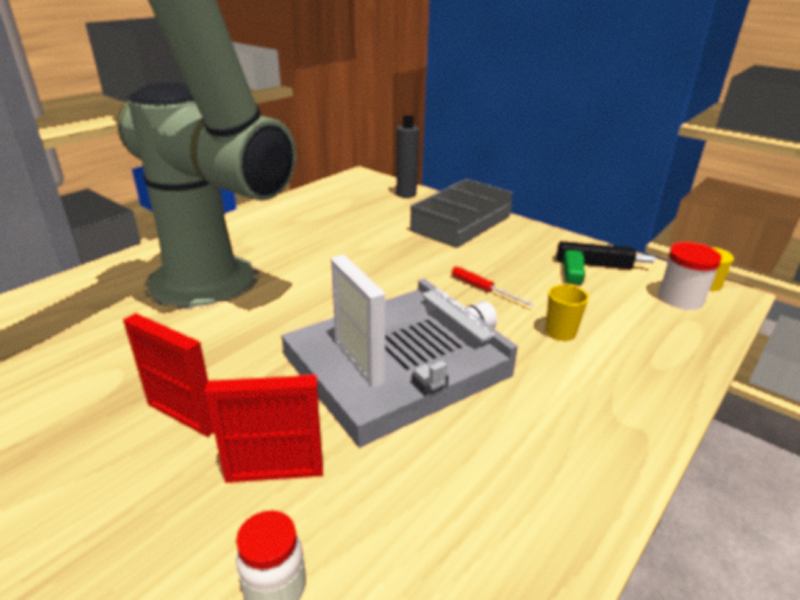

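View pics/side0b.png

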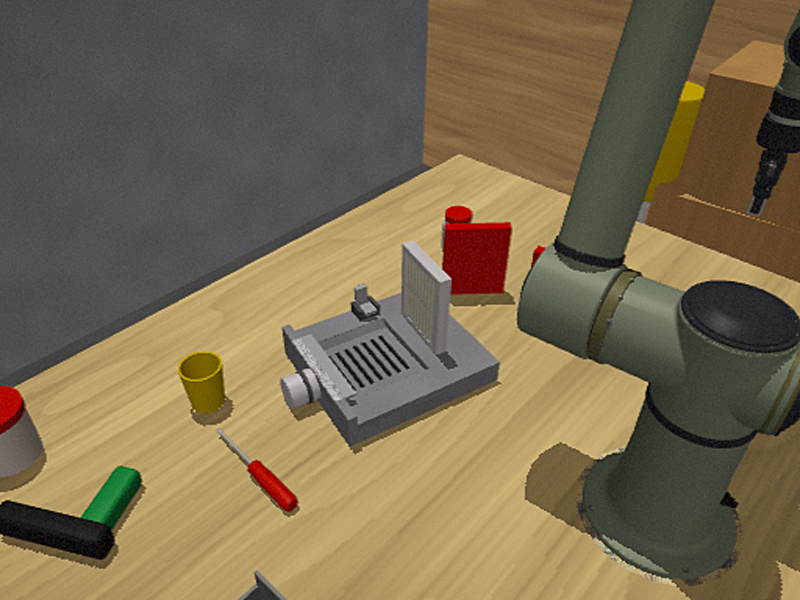

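Scene view: the white filter stands on the grey box at about (358,320), with the lip at (465,310), the catch at (432,375) and the duct at (482,315). The cup is at (565,312) and the screwdriver at (490,285). Two white-and-red jars are visible: (268,560) and (690,275). I'll avoid both. The red panels at (165,370) and (268,430) are the look-alikes. The white cassette on the box deck is the only one that fits the filter's description. Next I'll enlarge it in both views.

```bash
python3 -c "
import cv2
for n,x,y in (('scene',175,155),('side',175,145)):
  c=cv2.imread(f'pics/{n}0.png')[y:y+150,x:x+160]
  c=cv2.resize(c,None,fx=4,fy=4,interpolation=cv2.INTER_CUBIC); cv2.imwrite(f'pics/{n}0c.png',c)"
```

```text
(no output)
```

View pics/scene0c.png

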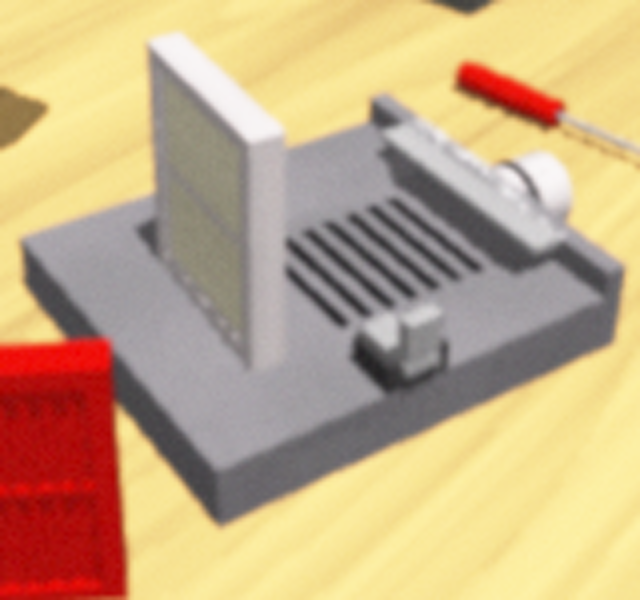

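View pics/side0c.png

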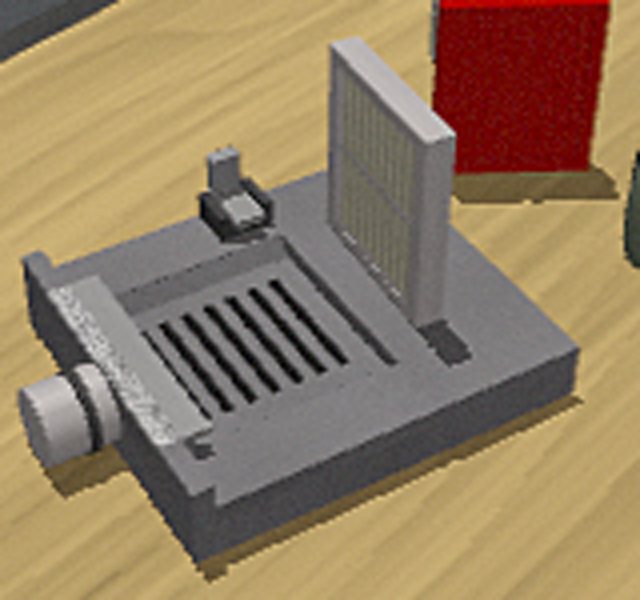

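```bash
cat > fit.py <<'E'
import numpy as np, cv2
from scipy.optimize import least_squares
C={n:np.load(f"{n}0.npz") for n in("scene","side")}; O={"scene":(175,155),"side":(175,145)}
def proj(n,P): return cv2.projectPoints(np.array(P,float),C[n]["rvec"],C[n]["tvec"],C[n]["intrinsics"],None)[0][:,0]
def px(n,uv): return (np.array(uv,float)+.5)/4-.5+O[n]
def tf(p,P): c,s=np.cos(p[2]),np.sin(p[2]); P=np.array(P,float); return np.c_[c*P[:,0]-s*P[:,1]+p[0],s*P[:,0]+c*P[:,1]+p[1],P[:,2]]
def fit(D,p0):
    f=lambda p:np.concatenate([(proj(n,tf(p,[d[0] for d in D[n]]))-px(n,[d[1] for d in D[n]])).ravel() for n in D])
    r=least_squares(f,p0,loss="soft_l1",x_scale=[10,10,.1]); print(r.x.round(3)); print(f(r.x).reshape(-1,2).round(1).tolist()); return r.x
U={"scene":[((-200,-130,44),(220,473)),((-200,-130,0),(220,523)),((-200,130,44),(22,243)),((-200,130,0),(27,285)),((100,-130,64),(622,265)),((100,-130,0),(615,340)),((62,-85,64),(528,250)),((62,85,64),(385,140))],
"side":[((-200,130,44),(578,350)),((-200,130,0),(575,400)),((100,130,0),(205,572)),((-84,80,44),(395,362)),((-84,-80,44),(283,237)),((62,-85,64),(98,278)),((62,85,64),(180,440))]}
h=44
F={"scene":[((-11,65,h+160),(152,42)),((11,65,h+160),(178,33)),((11,-65,h+160),(285,132)),((-11,-65,h+160),(248,143)),((-11,-65,h),(250,368)),((11,-65,h),(285,358)),((-11,65,h),(160,255))],
"side":[((11,-65,h+160),(332,45)),((-11,-65,h+160),(360,38)),((-11,65,h+160),(455,133)),((11,65,h+160),(413,147)),((11,65,h),(408,320)),((-11,65,h),(443,325)),((11,-65,h),(332,228))]}
u=min((fit(U,(450,-100,a)) for a in (0,.5,-.5)),key=lambda p:abs(p[2]))
f=fit(F,(400,-100,u[2]))
d=f[:2]-u[:2];c,s=np.cos(u[2]),np.sin(u[2]);print("filter in unit",c*d[0]+s*d[1],-s*d[0]+c*d[1],f[2]-u[2])
for q in (0,8): 
  P=tf(u,[(-64,-132+q,94.5)])
  print("post", (proj("scene",P)-O["scene"]+.5)*4,(proj("side",P)-O["side"]+.5)*4)
np.save("u.npy",u)
E
python3 fit.py
```

```text
[509.195  94.439   1.281]
[[-0.8, -1.3], [-0.4, 0.5], [-0.7, -2.2], [-0.4, 0.4], [0.9, -0.6], [-0.5, 0.2], [1.4, -1.0], [-1.4, -2.5], [0.0, -0.0], [-0.9, -1.1], [-3.1, -0.8], [0.3, 1.0], [-1.5, -0.2], [-1.2, -0.0], [7.2, -2.5]]
[509.195  94.439   1.281]
[[-0.8, -1.3], [-0.4, 0.5], [-0.7, -2.2], [-0.4, 0.4], [0.9, -0.6], [-0.5, 0.2], [1.4, -1.0], [-1.4, -2.5], [0.0, -0.0], [-0.9, -1.1], [-3.1, -0.8], [0.3, 1.0], [-1.5, -0.2], [-1.2, -0.0], [7.2, -2.5]]
[509.195  94.439   1.281]
[[-0.8, -1.3], [-0.4, 0.5], [-0.7, -2.2], [-0.4, 0.4], [0.9, -0.6], [-0.5, 0.2], [1.4, -1.0], [-1.4, -2.5], [0.0, -0.0], [-0.9, -1.1], [-3.1, -0.8], [0.3, 1.0], [-1.5, -0.2], [-1.2, -0.0], [7.2, -2.5]]
[480.084 -30.024   1.203]
[[-1.0, -0.8], [0.9, -0.5], [-0.4, -0.3], [-0.4, -0.6], [-0.2, 0.9], [-0.7, 0.6], [-0.2, 0.4], [-0.9, -0.1], [-0.9, -0.2], [-0.8, 0.9], [2.2, -0.3], [0.6, 2.9], [-1.3, -0.8], [-1.7, -0.8]]
filter in unit -127.59479632392296 -7.619863475838084 -0.07836985539258023
post [[424.27375043 313.37065668]] [[218.29358548 154.13538596]]
post [[415.83712123 306.01874408]] [[223.51677278 159.75046676]]
```

```bash
cat > h.py <<'E'
from plant import arm
import numpy as np
from scipy.spatial.transform import Rotation as Ro
u=np.load("u.npy"); RU=Ro.from_euler("z",u[2])
def W(p): return (RU.apply(p)+[u[0],u[1],0]).tolist()          # unit -> world
def Uf(p): return RU.inv().apply(np.array(p)-[u[0],u[1],0])   # world -> unit
def ori(yaw,th=0):  # tool down, turned by yaw about the box's z, then tilted th about the box's y
    return (RU*Ro.from_euler("y",th)*Ro.from_euler("z",yaw)*Ro.from_euler("x",np.pi)).as_euler("xyz").tolist()
def rep(*a):
    s=arm.state(); print(*a,"t",round(s["time_s"],2),"U",Uf(s["eef_pos"]).round(1),"F",RU.inv().apply(s["wrist_force"]).round(1),"gap",round(s["finger_gap"],1))
PIV=np.array([-118.,0,45]); G=np.array([11-22.,0,128.])  # foot front edge; TCP from it (filter standing)
def tilt(th): return W(PIV+Ro.from_euler("y",th).apply(G))
E
python3 - <<'E'
from h import *
for y in (np.pi/2,-np.pi/2):
  for p,o in [((-127.6,-7.6,300),(0,)),((-127.6,-7.6,172),(0,))]:
    q=arm.inverse_kinematics(W(p),ori(y-.078)); print(y,None if q is None else np.round(q,2))
  for t in (20,40,55,65,70):
    q=arm.inverse_kinematics(tilt(np.radians(t)),ori(y,np.radians(t))); print(t,None if q is None else np.round(q,2))
for y in (0,np.pi):
  for p in ((-190,0,120),(-180,0,36),(-90,0,36),(-64,-170,75),(-64,-100,75)):
    q=arm.inverse_kinematics(W(p),ori(y)); print(y,p,None if q is None else np.round(q,2))
E
```

```text
1.5707963267948966 [-0.22  0.16 -0.24  1.18  0.    0.15]
1.5707963267948966 [-0.22  0.25 -0.46  0.86  0.    0.15]
20 [ 0.08  0.38 -0.34  0.98 -0.33  0.39]
40 [ 0.29  0.65 -0.11  1.24 -0.57  0.7 ]
55 [ 0.39  0.89  0.1   1.51 -0.69  0.95]
65 [ 0.43  1.08  0.26  1.71 -0.75  1.12]
70 [ 0.45  1.17  0.35  1.82 -0.77  1.21]
-1.5707963267948966 [-0.22  0.16 -0.24  1.18  0.   -2.99]
-1.5707963267948966 [-0.22  0.25 -0.46  0.86  0.   -2.99]
20 [ 0.08  0.38 -0.34  0.98 -0.33 -2.76]
40 [ 0.29  0.65 -0.11  1.24 -0.57 -2.44]
55 [ 0.39  0.89  0.1   1.51 -0.69 -2.19]
65 [ 0.43  1.08  0.26  1.71 -0.75 -2.02]
70 [ 0.45  1.17  0.35  1.82 -0.77 -1.93]
0 (-190, 0, 120) [-0.35  0.28 -0.57  0.72  0.    1.51]
0 (-180, 0, 36) [-0.33  0.41 -0.66  0.5   0.    1.53]
0 (-90, 0, 36) [-0.14  0.44 -0.61  0.52  0.    1.72]
0 (-64, -170, 75) [-0.14  0.64 -0.1   0.83  0.    1.72]
0 (-64, -100, 75) [-0.12  0.54 -0.3   0.74  0.    1.74]
3.141592653589793 (-190, 0, 120) [-0.35  0.28 -0.57  0.72  0.   -1.63]
3.141592653589793 (-180, 0, 36) [-0.33  0.41 -0.66  0.5   0.   -1.61]
3.141592653589793 (-90, 0, 36) [-0.14  0.44 -0.61  0.52  0.   -1.42]
3.141592653589793 (-64, -170, 75) [-0.14  0.64 -0.1   0.83  0.   -1.42]
3.141592653589793 (-64, -100, 75) [-0.12  0.54 -0.3   0.74  0.   -1.4 ]
```

Run:
```python
from h import *
y=np.pi/2
p=arm.state()["eef_pos"]; arm.move_l([p[0],p[1],320],rate=250)
arm.reach(W((-127.6,-7.6,290)),ori(y-.078)); rep("above")
print(arm.move_l(W((-127.6,-7.6,172)),rate=150,force_limit=8))
arm.command_gripper(10); rep("grip")
arm.move_l(W((-128.5,-7.6,176)),rate=80); rep("lift")
arm.move_l(tilt(0),rate=80,frame=ori(y)); rep("aligned")
import cv2
cv2.imwrite("pics/s1.png",cv2.resize(arm.get_image("scene")["pixels"][120:300,140:380],None,fx=3,fy=3,interpolation=cv2.INTER_CUBIC))
```

```text
above t 2.83 U [-128.3   -7.9  290. ] F [ 0.6 -0.4 -0.1] gap 85.4
False
grip t 4.36 U [-127.7   -8.   172.4] F [-0.8 -0.4  3. ] gap 21.0
lift t 4.61 U [-128.5   -7.1  175.6] F [ 0.5  0.9 -5.1] gap 21.3
aligned t 4.86 U [-129.     0.6  172.6] F [ 0.3 -0.5 -3.9] gap 21.4
```

View pics/s1.png

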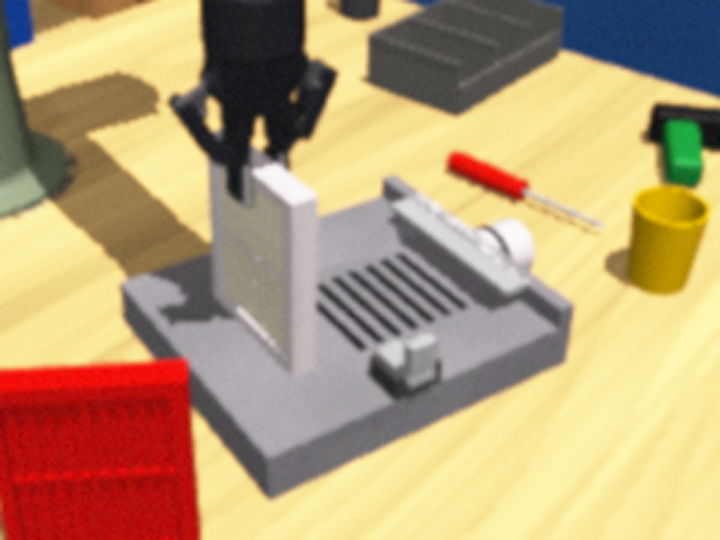

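The filter is held at the top (245,175) and square to the box. Next I'll tilt it.

Run:
```python
from h import *
import h
y=np.pi/2; h.PIV[2]=46.5
for t in range(6,67,6):
    th=np.radians(t); arm.move_l(tilt(th),rate=70,frame=ori(y,th)) 
    if t%18==0 or t>50: rep(t)
th=np.radians(66); h.PIV[2]=45; arm.move_l(tilt(th),rate=40); rep("down")
import cv2
cv2.imwrite("pics/s2.png",cv2.resize(arm.get_image("scene")["pixels"][120:300,140:380],None,fx=3,fy=3,interpolation=cv2.INTER_CUBIC))
```

```text
18 t 5.93 U [-89.2   0.  171.3] F [-0.2  0.1 -5.3] gap 21.0
36 t 6.96 U [-5.200e+01 -1.000e-01  1.564e+02] F [ 0.  -0.3 -2.9] gap 21.4
54 t 7.98 U [-21.2  -0.3 130.6] F [-0.5  0.1 -4.3] gap 21.3
60 t 8.32 U [-12.9  -0.3 120.1] F [ 0.  -0.9 -4. ] gap 21.1
66 t 8.67 U [ -5.8  -0.4 108.8] F [ 0.9 -0.4 -3.6] gap 21.1
down t 8.92 U [ -5.7  -0.5 108.4] F [-0.2  0.7 -4.1] gap 21.1
```

View pics/s2.png

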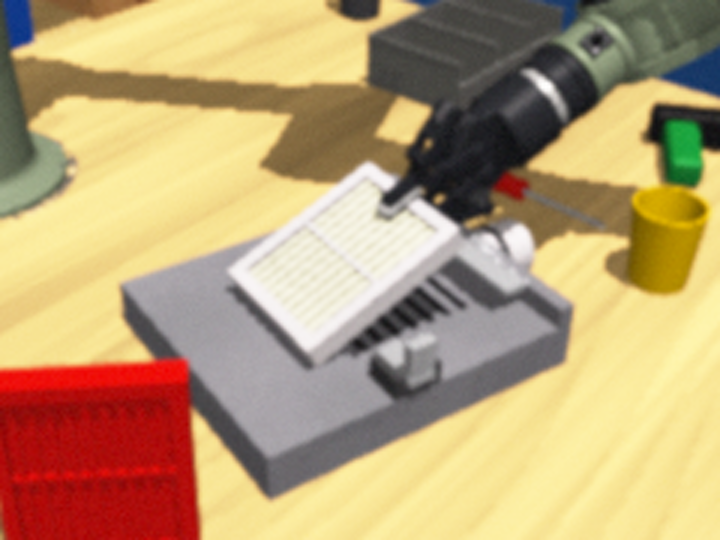

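The filter leans at about 66°, with its foot edge on the deck at (320,360) and its top held at (400,205) clear of the lip. I'll move it back 20 mm, release and retreat.

Run:
```python
from h import *
import h, cv2
th=np.radians(66)
h.PIV[0]-=20; h.PIV[2]=46; arm.move_l(tilt(th),rate=60); h.PIV[2]=44.5; arm.move_l(tilt(th),rate=40); rep("back")
arm.command_gripper(60); rep("open")
b=np.array([np.sin(th),0,np.cos(th)])
arm.move_l(W(Uf(tilt(th))+b*110),rate=350); rep("retreat")
p=Uf(arm.state()["eef_pos"]); arm.move_l(W(p+[0,0,100]),rate=250)
p=Uf(arm.state()["eef_pos"]); print(p)
cv2.imwrite("pics/s3.png",cv2.resize(arm.get_image("scene")["pixels"][140:280,160:360],None,fx=4,fy=4,interpolation=cv2.INTER_CUBIC))
```

```text
back t 9.7 U [-25.3  -0.  106.4] F [-0.3  0.  -4.2] gap 21.0
open t 10.16 U [-25.6  -0.  106.7] F [-0.8  0.3 -1.7] gap 59.6
retreat t 10.67 U [ 75.6  -0.  151.2] F [ 0.2 -0.5 -0.8] gap 60.0Traceback (most recent call last):
  File "<stdin>", line 8, in <module>
plant.Unreachable: the arm cannot follow that straight line within its joint ranges
```

Run:
```python
from h import *
import cv2
arm.reach(W((60,0,260)),ori(np.pi/2,.6)); rep("up")
arm.reach(W((-200,0,220)),ori(0)); rep("behind")
arm.command_gripper(85)
cv2.imwrite("pics/s3.png",cv2.resize(arm.get_image("scene")["pixels"][140:280,160:360],None,fx=4,fy=4,interpolation=cv2.INTER_CUBIC))
```

```text
up t 11.34 U [ 58.2   0.3 260.7] F [ 0.1 -0.7 -1.4] gap 59.7
behind t 12.4 U [-1.993e+02 -1.000e-01  2.190e+02] F [ 0.4 -0.  -0.3] gap 59.8
```

View pics/s3.png

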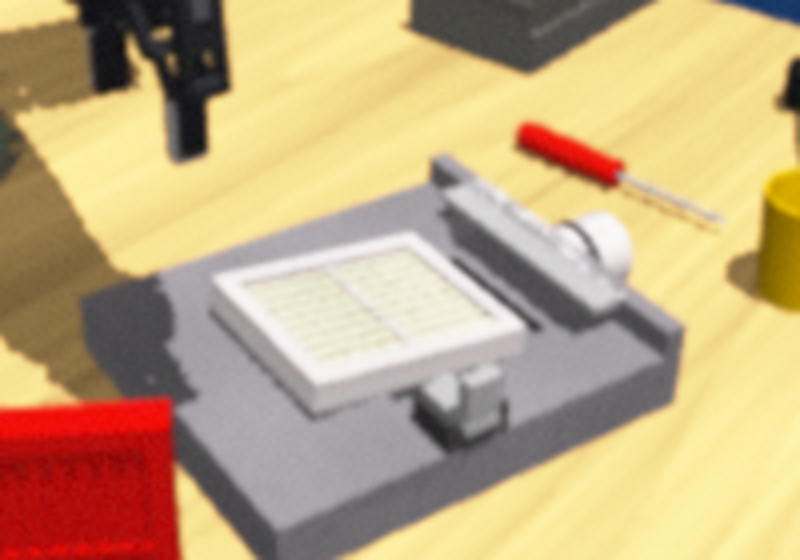

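The filter lies on the box, square and centred, with its leading edge in the recess. Its foot corners are at (215,285) and (318,385), and the leading edge runs from (410,235) to (525,335). I'll push it under the lip with both open fingers.

Run:
```python
from h import *
import cv2
arm.reach(W((-185,0,120)),ori(0))
print(arm.move_l(W((-185,0,39)),rate=80,force_limit=8)); rep("low")
for x in (-140,-115,-100):
    print(arm.move_l(W((x,0,39)),rate=50,force_limit=20)); rep(x)
print(arm.move_l(W((-84,0,39)),rate=25,force_limit=20)); rep("end")
arm.hold(.2)
p=Uf(arm.state()["eef_pos"]); arm.move_l(W((p[0]-15,0,39)),rate=60); rep("off")
cv2.imwrite("pics/s4.png",cv2.resize(arm.get_image("scene")["pixels"][140:280,160:360],None,fx=4,fy=4,interpolation=cv2.INTER_CUBIC))
```

```text
False
low t 14.47 U [-185.    -0.5   39.4] F [-0.  -0.2 -0.3] gap 84.8
False
-140 t 15.52 U [-139.9   -0.    39. ] F [ 0.6  0.5 -0.6] gap 85.0
False
-115 t 16.17 U [-114.5   -0.    39. ] F [-0.7  0.6  0.6] gap 84.8
False
-100 t 16.62 U [-99.5  -0.1  39. ] F [ 0.8 -0.8  0.4] gap 85.3
False
end t 17.41 U [-83.8   0.   39. ] F [ 0.2 -0.5  0.8] gap 84.9
off t 18.01 U [-99.6   0.   39. ] F [0.2 0.2 0.8] gap 85.0
```

View pics/s4.png

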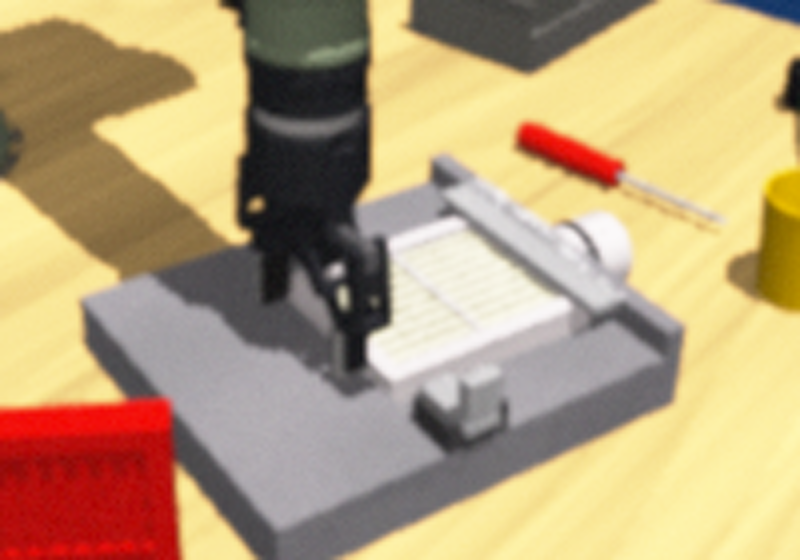

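The leading edge is under the lip from (470,225) to (590,320). I'll probe and press the foot end with closed fingertips; contact at z ≈ 52 means it is flat.

Run:
```python
from h import *
import cv2
arm.move_l(W((-100,0,110)),rate=150)
arm.command_gripper(0)
arm.move_l(W((-62,0,100)),rate=120)
print(arm.move_l(W((-62,0,46)),rate=40,force_limit=10)); rep("press")
arm.move_l(W((-62,0,110)),rate=120)
arm.move_l(W((-62,-30,180)),rate=150)
arm.reach(W((-64,-200,180)),ori(np.pi/2)); rep("catch side")
cv2.imwrite("pics/s5.png",cv2.resize(arm.get_image("side")["pixels"][145:285,170:330],None,fx=4,fy=4,interpolation=cv2.INTER_CUBIC))
```

```text
True
press t 21.02 U [-62.    0.3  52. ] F [-1.3  1.9  7.7] gap 0.4
catch side t 23.76 U [ -63.9 -199.3  179.5] F [-0.5 -0.2  0.4] gap -0.0
```

View pics/s5.png

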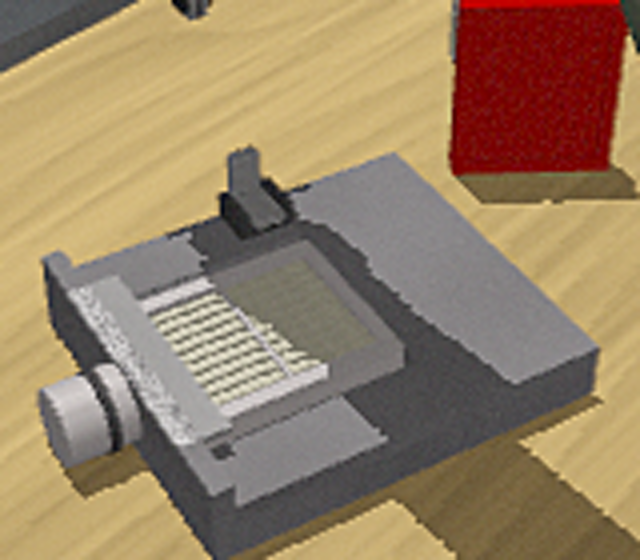

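Contact came at z = 52.0, so the filter is flat, and the picture shows it down inside the recess with the catch post at (242,160). Next I'll push the catch in.

Run:
```python
from h import *
import cv2
arm.move_l(W((-64,-180,74)),rate=150,force_limit=10); rep()
print(arm.move_l(W((-64,-94,74)),rate=40,force_limit=12)); rep("in")
arm.move_l(W((-64,-150,74)),rate=100)
arm.move_l(W((-64,-190,200)),rate=200); rep("clear")
cv2.imwrite("pics/s6.png",cv2.resize(arm.get_image("side")["pixels"][145:285,170:330],None,fx=4,fy=4,interpolation=cv2.INTER_CUBIC))
```

```text
t 24.68 U [ -63.9 -180.9   75.1] F [-0.  -0.1 -0.4] gap -0.1
True
in t 26.28 U [ -63.9 -109.8   74.5] F [ 0.4 -1.8  1.2] gap 0.0
clear t 27.64 U [ -64.1 -188.7  198.8] F [-0.2  0.  -1.1] gap 0.2
```

View pics/s6.png

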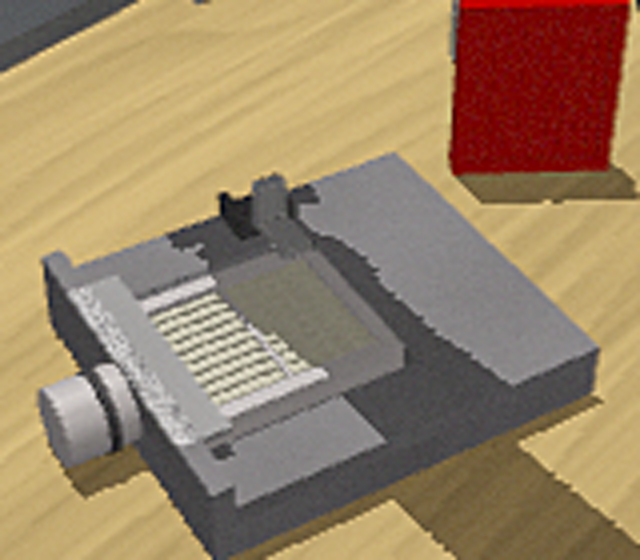

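The post has moved in to about (267,182). I'll check that against the projection.

```bash
python3 - <<'E' | tail -4
from fit import *
for q in (0,30,36,42): print(q,((proj("side",tf(u,[(-70,-132+q,94.5),(-64,-132+q,94.5)]))-(170,145)+.5)*4-.5).round())
E
python3 -c "
import cv2,numpy as np
c=cv2.imread('pics/s6.png')[150:270,190:350];cv2.imwrite('pics/s6b.png',cv2.resize(c,None,fx=4,fy=4))"
```

```text
36 [[269. 177.]
 [262. 179.]]
42 [[273. 181.]
 [266. 184.]]
```

View pics/s6b.png

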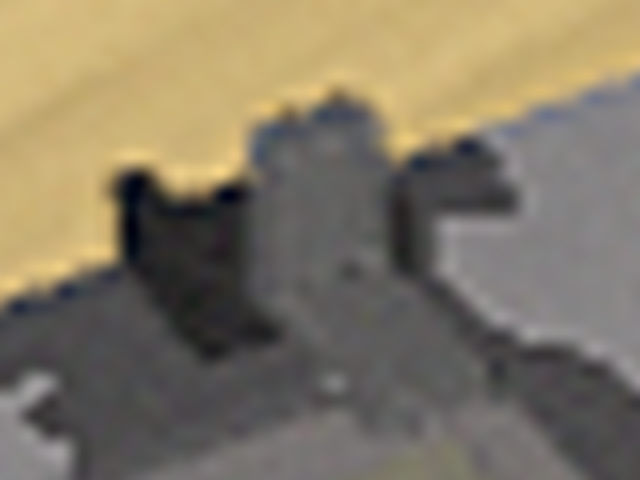

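The bolt is over the filter, and the estimate is 38–42 mm in. I'll give it one firmer push to be sure it is at the stop, then clear and hand in.

Run:
```python
from h import *
arm.move_l(W((-64,-150,74)),rate=150)
print(arm.move_l(W((-64,-94,74)),rate=40,force_limit=25)); rep("in")
arm.move_l(W((-64,-150,74)),rate=100)
arm.move_l(W((-64,-190,200)),rate=200); arm.hold(.3); rep("clear")
print(arm.close_job())
```

```text
True
in t 29.81 U [ -64.  -110.    75.4] F [ 0.3 -3.4  2.6] gap 0.4
clear t 31.48 U [ -64.1 -189.3  199. ] F [-0.2 -0.6 -0.6] gap 0.1
the job is handed in; nothing more can be done
None
```

I refitted the filter flat in the recess with its top end under the lip, pushed the catch in until it stopped against a hard limit (about 38–42 mm by camera), and handed the job in at about 31.5 s; the jar, cup and screwdriver were not touched, and no verdict was returned.

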